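# Pack the last two candles, wicks all one way

## Task

Finish packing the carton: lay the two loose candles in its two empty places, one in each, flat and down in the notches of both card supports, with their wicks pointing the same way as those of the candles already packed. Set each one down rather than dropping it, and leave the packed candles, the tins and the kettle where they are.

Things in the scene. Friction and masses are not known exactly. Their poses are not given: they have to be found in the camera images.
- candle_a: Loose yellow wax candle to be packed: cylinder 180 mm long, 30 mm thick, 80 to 155 g; the last 24 mm narrow to a rounded point with a white wick 14 mm long, the other end is flat. Origin on its axis at mid-length of the wax; x runs along it towards the wick. Lies on the bench, axis 15 mm above it; it can roll, so its roll about x means nothing.
- candle_b: Loose yellow wax candle to be packed: cylinder 180 mm long, 30 mm thick, 80 to 155 g; the last 24 mm narrow to a rounded point with a white wick 14 mm long, the other end is flat. Origin on its axis at mid-length of the wax; x runs along it towards the wick. Lies on the bench, axis 15 mm above it; it can roll, so its roll about x means nothing.
- candle_a_wick (a point): tip of candle_a's wick, 104 mm from the candle's origin along its x
- candle_b_wick (a point): tip of candle_b's wick, 104 mm from the candle's origin along its x
- packed_1: Candle of the same shape and size, already packed: it lies in the carton's outermost place on the -y side, wick towards the carton's +x. Origin on its axis at mid-length, x towards the wick. Leave it alone.
- packed_2: Candle of the same shape and size, already packed: it lies in the carton's place next to packed_1, wick towards the carton's +x. Origin on its axis at mid-length, x towards the wick. Leave it alone.
- carton: Open brown cardboard tray, does not move; 234 mm (x) by 292 mm (y), walls 5 mm thick, 50 mm high, corners raised to 72 mm; floor 4 mm thick. Origin under its centre, z up. Two paler card supports 8 mm thick run across it along y, at x = -55 and +55 mm, each with four notches for candles lying along x. Packed wicks point to +x. Between the supports it is open down to the floor.
- place_1 (a point): Empty place next to packed_2 (carton y = +31 mm): the point where a candle's origin belongs, 39 mm above the bench; axes as the carton's. Notches are 37 mm wide, 62 mm apart, their bottoms 24 mm above the bench; between them round-topped teeth 48 mm high.
- place_2 (a point): Empty place by the carton's +y wall (carton y = +93 mm; the wall's inside is 48 mm away): the point where a candle's origin belongs, 39 mm above the bench; axes as the carton's. Notches as at place_1.
- tin_1: Bystander: open brass-coloured tin with a pale blue band, wax and card strips inside, 77 mm across, 83 mm high; origin under its centre
- tin_2: Bystander: the same tin without band; origin under its centre
- kettle: Bystander: steel kettle, body 200 mm across, 215 mm high over its bail handle, spout reaching 160 mm from the centre along its -y; origin under its centre
Mind the look-alikes: they are no part of the job. Leave any black or purple look-alike of the candle_b alone.

How it is judged (in metres and radians):
At the end, for the whole second after the job is handed in: the loose candles lie at rest, one in each empty place, in the notches of both supports: origin within 6 mm sideways and 5 mm in height of the place's point (lengthwise free), axis within 0.09 rad of the carton's x, wick on the carton's +x side ((((y of candle_a in the frame of place_1 between -0.006 and 0.006 m and z of candle_a in the frame of place_1 between -0.005 and 0.005 m) and (y of candle_b in the frame of place_2 between -0.006 and 0.006 m and z of candle_b in the frame of place_2 between -0.005 and 0.005 m)) or ((y of candle_a in the frame of place_2 between -0.006 and 0.006 m and z of candle_a in the frame of place_2 between -0.005 and 0.005 m) and (y of candle_b in the frame of place_1 between -0.006 and 0.006 m and z of candle_b in the frame of place_1 between -0.005 and 0.005 m))) and angle between the x axis of each of candle_a, candle_b and the x axis of carton, either way round below 0.09 rad and x of each of candle_a_wick, candle_b_wick in the frame of carton above 0.05 m and linear speed of each of candle_a, candle_b below 0.02 m/s); the robot touches nothing.
It fails at once if candle_a is dropped, thrown or knocked: it moves faster than 0.6 m/s while not touched by the fingers (a fall of about 18 mm) (linear speed of candle_a above 0.6 m/s and contact force between the fingers and candle_a below 0.05 N).
It fails at once if candle_b is dropped, thrown or knocked: it moves faster than 0.6 m/s while not touched by the fingers (a fall of about 18 mm) (linear speed of candle_b above 0.6 m/s and contact force between the fingers and candle_b below 0.05 N).
It fails at once if a packed candle is shifted more than 15 mm (distance of any of packed_1, packed_2 from where it was at the start of the episode above 0.015 m).
It fails at once if a tin or the kettle is shifted more than 20 mm (distance of any of tin_1, tin_2, kettle from where it was at the start of the episode above 0.02 m).
It also fails if it takes over 58 s, if anything falls off the work surface, if the arm or the gripper's body presses on something with over 40 N, if the wrist force passes 120 N, or if a joint passes its speed limit or range.

## Robot

A 6-joint arm with a two-finger parallel gripper is mounted at the origin on the work surface. World frame = base frame: x ahead of the robot, y to its left, z up, the work surface at z = 0. Lengths are in m, angles in degrees, forces in N, time in s.
With the tool pointing down it reaches from about 0.25 to 0.725 m from the base axis. Payload 9.7 kg.
Tool frame: the origin (TCP) lies between the finger pads; the fingertips stand 19 mm ahead of it and the grasp point (between the pads) is the TCP; z points along the fingers, y is the line along which they close (so a half turn about z gives the same grasp; the last joint's range is limited). The gripper opens to 85 mm and grips with 20 to 120 N. Pads are 22 mm wide; open, the fingers measure 114 mm over their backs; the gripper's body (76 mm by 85 mm) begins 54 mm behind the grasp point. The pads swing forward as they close: fully open they stand 13 mm farther back than shut.
Start: joints at [-63.827, 4.979, 10.078, 95.1, 0, 90], TCP at [0.243, -0.494, 0.25] pointing down, gripper open.
Joint ranges: [-179.16, 179.16], [-48.56, 103.87], [-65.8, 70.77], [-126.05, 130.52], [-82.76, 87.17], [-180, 180]. Speed limits (degrees/s): [127.2, 127.2, 147.25, 180, 180, 180].

## Interface

Orientations are given as [roll, pitch, yaw] about the fixed x, y, z axes, in that order (R = Rz(yaw) Ry(pitch) Rx(roll)).
In Python, from workcell import bot gives the robot as it stands. The module is installed in compiled form; this text tells all that it offers.
- The arm moves only by the shell command python3 -m crank 'ROWS' [OPENING] [FORCE]. ROWS is JSON, a list that holds one entry, the list of rows, each a list of 6 numbers: the shift along the world's x, y, z as a fraction of full scale, then the turn, a rotation vector about the world's x, y, z as a fraction of full scale. In form: [[[x, y, z, wx, wy, wz], ...]]. A call has 1 to 20 rows; each row shifts and turns the commanded pose from where the row before left it; what a row does not reach is not made up. Full scale, the value 1, is 20 mm for a shift and 0.12 rad for a turn. A row lasts 1/12 s, in which the tool goes at most 41.7 mm and 7.16 degrees, less where a joint would pass 70% of its speed; a pose out of reach is approached as far as the arm can. A call with a number of a shift or a turn outside -1 to 1 is refused whole. A call with a gripper value outside its range is refused whole. OPENING is the opening, from 0 (shut) to 1 (fully open), set as the call begins (- or left out, the last holds). The fingers move at their own pace and stop on an object; FORCE is the grip in N (left out, the last holds). Time passes only in rows, so rows that do not move let the fingers close. It gives the time, the measured TCP pose, the force, the opening and the grip force at its end, in the units of the state.
- bot.get_obs(): the state, without advancing time (a new reading comes with each control period).
- bot.camera(name): name is "scene" or "top"; returns the picture (420x560x3 uint8, red, green, blue); there is no depth.
- bot.camera_model(name): a dict with "vertical_fov" (degrees; the focal length in pixels is half the picture's height over the tangent of half this angle, whatever the lens; pixels are square), "cx", "cy" (the principal point, pixels), "R" (3x3) and "t" (3): a world point X has camera coordinates R X + t. Camera axes: x right, y down, z forward; pixel columns grow to the right and rows downward; lengths in m; the calibration is good to about 2 mm. A picture is of the moment at which its call begins. camera_model takes no time and is no camera call.
- bot.job_done(): hands the job in; it is judged then, once.
The state is a dict: "time": time; "q": joint angles; "qd": joint speeds; "joint_efforts": joint torques, N m; "ee_pos": TCP position; "tcp_rot": TCP orientation; "wrist_force": force on the tool from outside, world axes, zero at the start; "torque": the same for the moment, N m; "opening": finger opening in m; "grasp_force": force on a finger pad.
Only numpy, scipy, OpenCV 4.12 (cv2) and the standard library are available. Lean on these libraries where they do the work, as an engineer would, in place of code of your own. Each camera call takes 0.05 s, during which the arm holds its last target. There are 200 camera calls.

## Working session

There is one attempt and no reset: what is moved stays moved. The work goes in short steps, Python scripts to look and compute and a shell command to move; the robot and the scene stay as the last step left them, time stands still between calls to the robot, and variables do not carry over. Pictures are saved under pics/ and viewed, at most 10 in all, crops included, and the job is handed in when it is done.

```bash
mkdir -p pics; python3 - <<'E'
from workcell import bot
import cv2
for n in("scene","top"):
    cv2.imwrite(f"pics/{n}0.png",bot.camera(n)[:,:,::-1]); print(n,bot.camera_model(n))
print(bot.get_obs())
E
```

```text
scene {'vertical_fov': 42.74380003579233, 'cx': 278.39220941735834, 'cy': 209.52403667068953, 'R': array([[-0.10273969,  0.9946944 ,  0.00525434],
       [ 0.55793989,  0.06199981, -0.82756215],
       [-0.8234972 , -0.08209187, -0.56134952]]), 't': array([-0.08822125, -0.25575452,  2.16325494])}
top {'vertical_fov': 46.69424345547763, 'cx': 276.0716504074468, 'cy': 209.19054977217917, 'R': array([[ 1.80395093e-02, -9.99836976e-01, -7.72853715e-04],
       [-9.85874521e-01, -1.76588511e-02, -1.66552074e-01],
       [ 1.66511274e-01,  3.76645447e-03, -9.86032357e-01]]), 't': array([0.15790408, 0.51535242, 1.46721337])}
{'time': 0.1, 'q': array([-6.38252667e+01,  5.00802669e+00,  1.00383361e+01,  9.50975958e+01,
        8.66588254e-04,  8.99991018e+01]), 'qd': array([ 0.00878439, -0.18457677,  0.15383921,  0.07046439, -0.00319183,
        0.07582185]), 'joint_efforts': array([ 1.87411292e-04, -5.21561372e+01,  4.65652728e+01,  1.60984613e-02,
        4.78097775e-06, -9.09955205e-07]), 'ee_pos': array([ 0.24253804, -0.49344245,  0.24964729]), 'tcp_rot': array([-1.79932714e+02, -8.67642433e-04,  2.61756304e+01]), 'wrist_force': array([-1.23275365,  0.01705284, -0.25971483]), 'torque': array([-0.02613853, -0.04530432,  0.04229985]), 'grasp_force': 0.0, 'opening': 0.08528737735098292}
```

View pics/top0.png

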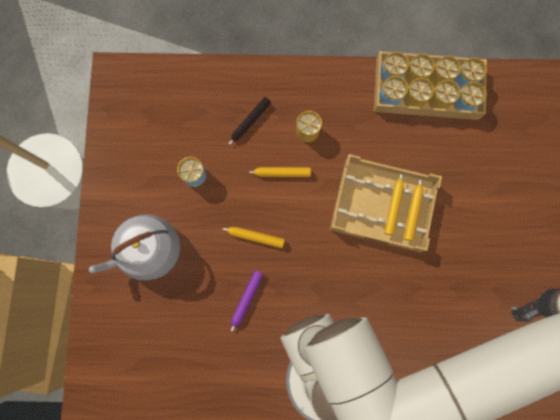

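View pics/scene0.png

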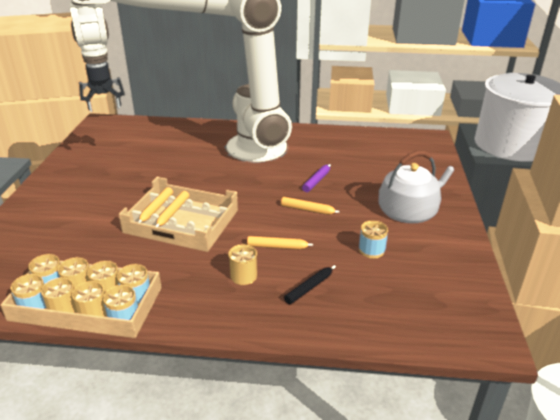

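```bash
cat > h.py <<'E'
from workcell import bot
import cv2, numpy as np
def ray(n,u,v,z):
    m=bot.camera_model(n); f=210/np.tan(np.radians(m["vertical_fov"]/2))
    R,t=m["R"],m["t"]; d=R.T@np.array([(u-m["cx"])/f,(v-m["cy"])/f,1]); c=-R.T@t
    return c+d*(z-c[2])/d[2]
def proj(n,X):
    m=bot.camera_model(n); f=210/np.tan(np.radians(m["vertical_fov"]/2)); p=m["R"]@X+m["t"]
    return np.array([m["cx"]+f*p[0]/p[2],m["cy"]+f*p[1]/p[2]])
def candles(n,img,zf):
    hsv=cv2.cvtColor(img,cv2.COLOR_RGB2HSV)
    M=cv2.inRange(hsv,(17,195,110),(32,255,255))
    k,L,S,C=cv2.connectedComponentsWithStats(M)
    out=[]
    for i in range(1,k):
        if S[i,4]<150: continue
        ys,xs=np.nonzero(L==i); z=zf(C[i])
        P=np.array([ray(n,x,y,z)[:2] for x,y in zip(xs,ys)])
        (c,s,a)=cv2.minAreaRect(P.astype(np.float32)*1000)
        vx=cv2.fitLine(P.astype(np.float32)*1000,cv2.DIST_L2,0,.01,.01).ravel()
        out.append((C[i].round(1),S[i,4],np.round(c,1),np.round(s,1),np.degrees(np.arctan2(vx[1],vx[0])).round(2),(P.mean(0)*1000).round(1)))
    return out
E
python3 - <<'E'
from h import *
t=bot.camera("top"); s=bot.camera("scene")
for r in candles("top",t,lambda c:.039 if c[0]>340 else .015): print(r)
print()
for r in candles("scene",s,lambda c:.039 if c[0]<200 else .015): print(r)
a=cv2.resize(t[145:260,320:450],None,fx=6,fy=5.2*6/5.2,interpolation=cv2.INTER_CUBIC)[:600]
a=cv2.resize(t[150:255,325:450],None,fx=5.6,fy=5.6,interpolation=cv2.INTER_CUBIC); cv2.imwrite("pics/c.png",a[:,:,::-1])
E
```

```text
(array([282.7, 171.6]), np.int32(518), array([640.1, 148.8]), array([ 29.6, 176.5]), np.float32(-89.18), array([639.9, 148.2]))
(array([395.9, 207.7]), np.int32(200), array([ 528.5, -206.3]), array([ 18.7, 171.8]), np.float32(-12.39), array([ 524.7, -206. ]))
(array([415.2, 213.9]), np.int32(208), array([ 511.8, -265.9]), array([ 19.1, 173.9]), np.float32(-12.43), array([ 506.3, -265.6]))
(array([256.2, 236.6]), np.int32(533), array([429.1, 229.6]), array([177.4,  31.3]), np.float32(76.86), array([429.1, 228.2]))
```

View pics/c.png

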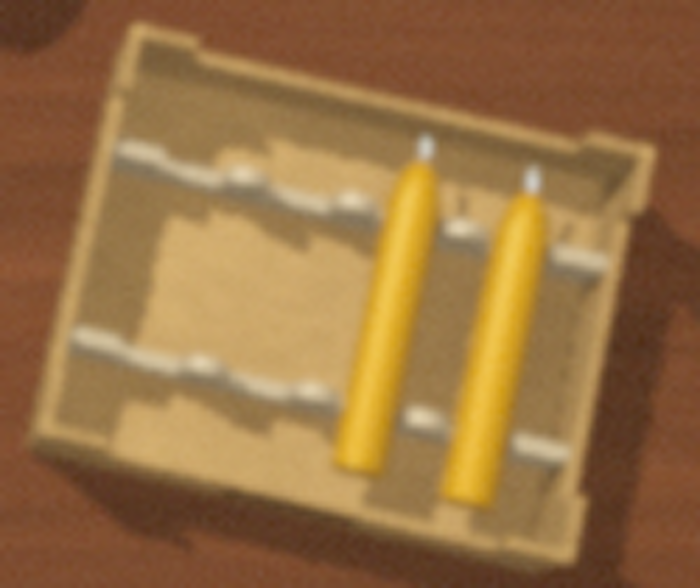

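```bash
sed -i 's/(17,195,110)/(15,175,90)/' h.py; python3 - <<'E'
from h import *
t=bot.camera("top"); s=bot.camera("scene")
for r in candles("top",t,lambda c:.039 if c[0]>340 else .015): print(r)
hsv=cv2.cvtColor(s,cv2.COLOR_RGB2HSV)
for u,v in((280,243),(310,207),(157,203),(172,208),(150,233)): print(hsv[v,u])
C=lambda x,y,z:ray("top",325+(x+.5)/5.6-.5,150+(y+.5)/5.6-.5,z)*1000
cor=np.array([C(*p,.072) for p in((135,25),(655,148),(578,565),(35,445))]);print("corners",cor.round(1),cor.mean(0).round(1))
te=np.array([C(*p,.048) for p in((245,178),(352,201),(462,228),(203,363),(315,388),(425,415))]);print("teeth",te.round(1),te.mean(0).round(1))
for X in ((640.1,148.8),(429.1,229.6)): print(proj("scene",np.array([*X,15])/1000))
E
```

```text
(array([283. , 171.7]), np.int32(604), array([640.1, 148.9]), array([ 36.2, 182.8]), np.float32(-89.52), array([639.5, 147.4]))
(array([393.8, 208.4]), np.int32(465), array([ 528.2, -200.3]), array([ 29.6, 176.4]), np.float32(-13.17), array([ 522.5, -199.4]))
(array([413.1, 214.2]), np.int32(481), array([ 512. , -260.1]), array([ 30.3, 176.9]), np.float32(-12.98), array([ 505.3, -258.9]))
(array([256.4, 236.6]), np.int32(617), array([429.1, 229.3]), array([181.3,  35.9]), np.float32(76.86), array([429.1, 227.5]))
[ 24 131 254]
[ 20 149 249]
[ 25 131 255]
[ 26 127 255]
[ 17 111 195]
corners [[ 6.852e+02 -5.520e+01  7.200e+01]
 [ 6.203e+02 -3.406e+02  7.200e+01]
 [ 3.901e+02 -2.905e+02  7.200e+01]
 [ 4.496e+02  4.000e-01  7.200e+01]] [ 536.3 -171.5   72. ]
teeth [[ 604.9 -119.5   48. ]
 [ 592.9 -179.    48. ]
 [ 578.6 -239.8   48. ]
 [ 500.   -95.    48. ]
 [ 487.1 -156.5   48. ]
 [ 473.2 -216.7   48. ]] [ 539.4 -167.7   48. ]
[276.43383223 242.1421265 ]
[307.33782771 205.15277559]
```

```bash
python3 - <<'E'
from h import *
s=bot.camera("scene"); hsv=cv2.cvtColor(s,cv2.COLOR_RGB2HSV)
M=cv2.inRange(hsv,(18,120,225),(32,255,255))
k,L,S,C=cv2.connectedComponentsWithStats(M)
for i in range(1,k):
    if S[i,4]<80: continue
    ys,xs=np.nonzero(L==i); z=.039 if C[i][0]<200 else .015
    P=np.array([ray("scene",x,y,z)[:2]*1000 for x,y in zip(xs,ys)],np.float32)
    print(C[i].round(1),S[i,4],cv2.minAreaRect(P))
a=cv2.resize(s[175:250,115:245],None,fx=6,fy=6,interpolation=cv2.INTER_CUBIC); cv2.imwrite("pics/cs.png",a[:,:,::-1])
# predicted carton points
psi=np.radians(-12.5);X=np.array([np.cos(psi),np.sin(psi)]);Y=np.array([-X[1],X[0]])
for x in(55,-55):
  for y in(62,0,-62):
    p=proj("scene",np.array([*(np.array([538.5,-169.5])+x*X+y*Y),48])/1000); print(x,y,((p-[115,175])*6).round())
E
```

```text
[156.  203.6] 360 ((505.8946228027344, -257.55633544921875), (39.46526336669922, 200.78065490722656), 76.52994537353516)
[172.9 207.2] 364 ((521.9545288085938, -197.25515747070312), (38.85083770751953, 197.4043731689453), 76.56239318847656)
[307.3 204.6] 339 ((425.5204772949219, 229.26327514648438), (180.54969787597656, 39.960853576660156), 76.32498168945312)
[269.4 242.9] 550 ((647.3855590820312, 119.87393188476562), (80.34709167480469, 234.63497924804688), 17.440410614013672)
[ 40.8 258.6] 86 ((818.092041015625, -497.7195129394531), (28.069072723388672, 43.504852294921875), 30.7191219329834)
[248.2 271.4] 324 ((772.5770874023438, 81.98974609375), (115.84556579589844, 40.084407806396484), 7.962830066680908)
[ 46.  270.6] 296 ((859.9300537109375, -461.83837890625), (44.077537536621094, 164.86709594726562), 39.885650634765625)
[ 98.1 265.2] 92 ((829.8740844726562, -328.3753662109375), (26.383575439453125, 47.34199905395508), 34.049068450927734)
[127.7 268.6] 88 ((832.7213745117188, -240.23675537109375), (28.069854736328125, 50.372459411621094), 21.334470748901367)Traceback (most recent call last):
  File "<stdin>", line 8, in <module>
  File "h.py", line 4, in ray
    m=bot.camera_model(n); f=210/np.tan(np.radians(m["vertical_fov"]/2))
ValueError: time passes only in moves, steps and waits
```

```bash
sed -i 's/m=bot.camera_model(n); f/m=_m(n); f/; s/^import cv2.*/&\nimport functools\n_m=functools.lru_cache(None)(lambda n: bot.camera_model(n))/' h.py
python3 -m crank '[[[0.55,0.9,0,0,0,0.99],[0.55,0.9,0,0,0,0.99],[0.55,0.9,0,0,0,0.99],[0.55,0.9,0,0,0,0.99],[0.55,0.9,0,0,0,0.99],[0.55,0.9,0,0,0,0.99],[0.55,0.9,0,0,0,0.99],[0.55,0.9,0,0,0,0.99],[0.55,0.9,0,0,0,0.99],[0.55,0.9,0,0,0,0.99],[0.55,0.9,0,0,0,0.99],[0.55,0.9,0,0,0,0.99],[0.55,0.9,0,0,0,0.99],[0.55,0.9,0,0,0,0.99],[0.55,0.9,0,0,0,0.99],[0.55,0.9,0,0,0,0.99],[0.55,0.9,0,0,0,0.99],[0.55,0.9,0,0,0,0.99]]]' 0.8 30
```

```text
time: 1.85
ee_pos: [0.441, -0.1686, 0.2504]
tcp_rot: [180.0, 0.0, 149.0]
wrist_force: [-0.1, -0.7, -0.9]
opening: 0.0682
grasp_force: 0.0
```

```bash

python3 -m crank '[[[0.55,0.88,0,0,0,0.99],[0.55,0.88,0,0,0,0.99],[0.55,0.88,0,0,0,0.99],[0.55,0.88,0,0,0,0.99],[0.55,0.88,0,0,0,0.99],[0.55,0.88,0,0,0,0.99],[0.55,0.88,0,0,0,0.99],[0.55,0.88,0,0,0,0.99],[0.55,0.88,0,0,0,0.99],[0.55,0.88,0,0,0,0.99],[0.55,0.88,0,0,0,0.99],[0.55,0.88,0,0,0,0.99],[0.55,0.88,0,0,0,0.99],[0.55,0.88,0,0,0,0.99],[0.55,0.88,0,0,0,0.99],[0.55,0.88,0,0,0,0.99],[0.55,0.88,0,0,0,0.99],[0.55,0.88,0,0,0,0.99],[0,0,0,0,0,0],[0,0,0,0,0,0]]]'; python3 -c "
from workcell import bot;print(bot.get_obs()['q'],bot.get_obs()['ee_pos'])"
```

```text
time: 3.52
ee_pos: [0.6387, 0.1478, 0.2495]
tcp_rot: [179.9, -0.0, -88.8]
wrist_force: [-0.1, 0.2, 0.8]
opening: 0.0681
grasp_force: 0.0
[ 1.30344826e+01  2.04793702e+01  2.82838629e+01  9.78735273e+01
 -8.09225100e-03 -7.81561422e+01] [0.63869556 0.14782086 0.24946439]
```

```bash

python3 -m crank '[[[0.05,0,-0.9,0,0,0],[0,0.05,-0.9,0,0,0],[0,0,-0.9,0,0,0],[0,0,-0.9,0,0,0],[0,0,-0.9,0,0,0],[0,0,-0.9,0,0,0],[0,0,-0.9,0,0,0],[0,0,-0.9,0,0,0],[0,0,-0.9,0,0,0],[0,0,-0.9,0,0,0],[0,0,-0.25,0,0,0],[0,0,-0.25,0,0,0],[0,0,-0.25,0,0,0],[0,0,-0.25,0,0,0],[0,0,-0.25,0,0,0],[0,0,-0.25,0,0,0],[0,0,-0.25,0,0,0],[0,0,-0.25,0,0,0],[0,0,-0.25,0,0,0],[0,0,0,0,0,0]]]'
python3 -m crank '[[[0,0,0,0,0,0],[0,0,0,0,0,0],[0,0,0,0,0,0],[0,0,0,0,0,0],[0,0,0,0,0,0],[0,0,0,0,0,0],[0,0,0,0,0,0],[0,0,0,0,0,0],[0,0,0,0,0,0],[0,0,0,0,0,0]]]' 0 40
```

```text
time: 5.18
ee_pos: [0.639, 0.1481, 0.0239]
tcp_rot: [179.9, -0.0, -88.8]
wrist_force: [-0.2, -0.2, -1.1]
opening: 0.0685
grasp_force: 0.0
time: 6.02
ee_pos: [0.6399, 0.1483, 0.0259]
tcp_rot: [-179.9, 0.0, -88.8]
wrist_force: [-1.0, 0.6, 5.7]
opening: 0.0288
grasp_force: 39.8
```

```bash

python3 -m crank '[[[0,0,0.2,0,0,0],[0,0,0.3,0,0,0],[0,0,0.5,0,0,0],[0,0,0.7,0,0,0],[0,0,0.7,0,0,0],[0,0,0.7,0,0,0],[0,0,0.7,0,0,0],[0,0,0.7,0,0,0],[0,0,0.7,0,0,0],[0,0,0.7,0,0,0],[0,0,0.7,0,0,0],[0,0,0.5,0,0,0],[0,0,0.3,0,0,0],[0,0,0.1,0,0,0],[0,0,0,0,0,0],[0,0,0,0,0,0]]]'
python3 - <<'E'
from h import *
t=bot.camera("top"); s=bot.camera("scene")
a=cv2.resize(t[80:260,200:460],None,fx=2.2,fy=2.2);b=cv2.resize(s[150:300,180:360],None,fx=2.2,fy=2.2)
c=np.zeros((396,572+396,3),np.uint8);c[:,:572]=a;c[:330,572:]=b
cv2.imwrite("pics/g.png",cv2.resize(c,(800,327))[:,:,::-1])
E
```

```text
time: 7.35
ee_pos: [0.6394, 0.1482, 0.1745]
tcp_rot: [179.9, -0.0, -88.8]
wrist_force: [0.8, 0.2, -0.9]
opening: 0.0281
grasp_force: 39.6
```

View pics/g.png

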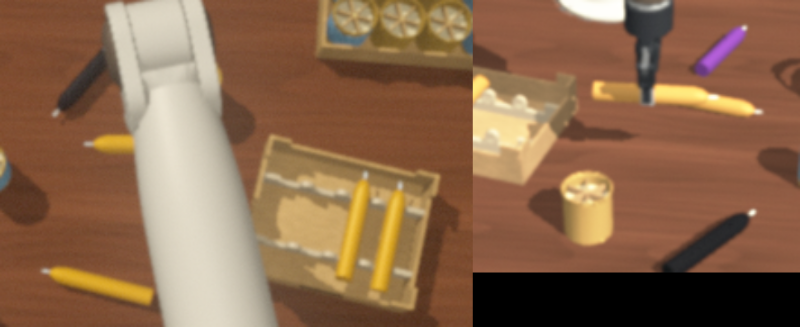

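```bash

python3 -m crank '[[[-0.1,-0.3,0,0,0,-0.4],[-0.2,-0.6,0,0,0,-0.7],[-0.26,-0.76,0,0,0,-0.8],[-0.26,-0.76,0,0,0,-0.8],[-0.26,-0.76,0,0,0,-0.8],[-0.26,-0.76,0,0,0,-0.8],[-0.26,-0.76,0,0,0,-0.8],[-0.26,-0.76,0,0,0,-0.8],[-0.26,-0.76,0,0,0,-0.8],[-0.26,-0.76,0,0,0,-0.8],[-0.26,-0.76,0,0,0,-0.8],[-0.26,-0.76,0,0,0,-0.8],[-0.26,-0.76,0,0,0,-0.8],[-0.26,-0.76,0,0,0,-0.8],[-0.26,-0.76,0,0,0,-0.8],[-0.26,-0.76,0,0,0,-0.8],[-0.26,-0.76,0,0,0,-0.8],[-0.26,-0.76,0,0,0,-0.8],[-0.26,-0.76,0,0,0,-0.8],[-0.26,-0.51,0,0,0,-0.4]]]'
python3 -m crank '[[[0,0,-0.5,0,0,0],[0,0,-0.9,0,0,0],[0,0,-0.9,0,0,0],[0,0,-0.7,0,0,0],[0,0,-0.3,0,0,0],[0,0,0,0,0,0],[0,0,0,0,0,0]]]'
python3 - <<'E'
from h import *
o=bot.get_obs();print(o['q'],o['ee_pos'],o['tcp_rot'])
s=bot.camera("scene");t=bot.camera("top")
a=cv2.resize(s[150:260,100:260],None,fx=5,fy=5,interpolation=cv2.INTER_CUBIC)
cv2.imwrite("pics/p1.png",a[:,:,::-1])
E
```

```text
time: 9.12
ee_pos: [0.5394, -0.1395, 0.1746]
tcp_rot: [-180.0, -0.1, 167.1]
wrist_force: [-0.3, 0.1, -0.3]
opening: 0.0286
grasp_force: 39.5
time: 9.7
ee_pos: [0.5399, -0.1381, 0.1092]
tcp_rot: [180.0, -0.0, 167.4]
wrist_force: [0.1, 0.2, -0.5]
opening: 0.0285
grasp_force: 39.5
[-1.43470800e+01  5.57270088e+00 -4.88199624e+00  7.95747406e+01
  3.21865800e-03 -1.79545211e+00] [ 0.53994461 -0.13808733  0.10917484] [ 1.79995861e+02 -2.93223740e-02  1.67448372e+02]
```

View pics/p1.png

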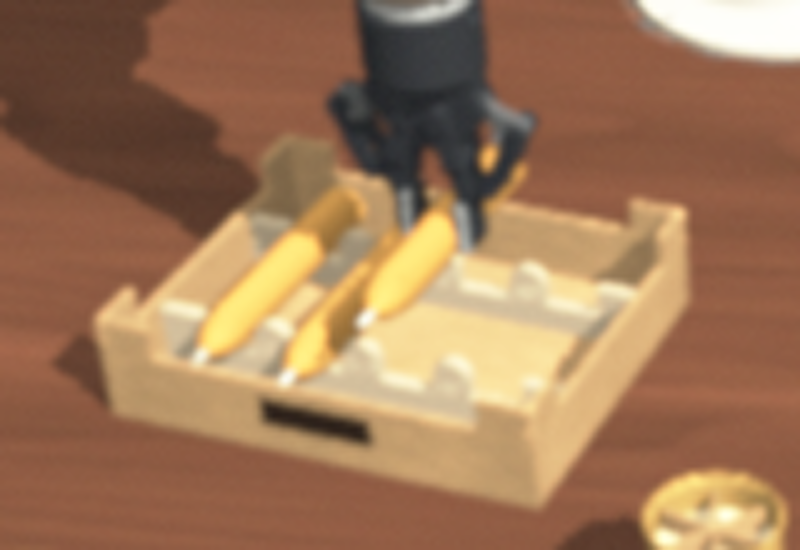

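```bash
python3 - <<'E'
from h import *
psi=np.radians(-12.7);X=np.array([np.cos(psi),np.sin(psi)]);Y=np.array([-X[1],X[0]])
c=561*X-47.3*Y
pr=lambda p,z:((proj("scene",np.array([*p,z])/1000)-[100,150]+.5)*5).round()
print(c)
for x in(55,-55): print(x,[pr(c+x*X+y*Y,48) for y in(62,0,-62)])
for h in(98,106): print("wick",pr(np.array([539.9,-138.1])+104*X,h))
print("packed wicks",[pr(c+100*X+y*Y,39) for y in(-31,-93)])
E
```

```text
[ 536.87615369 -169.47650457]
55 [array([454., 356.]), array([364., 337.]), array([275., 318.])]
-55 [array([530., 263.]), array([444., 246.]), array([359., 229.])]
wick [366. 319.]
wick [365. 308.]
packed wicks [array([285., 379.]), array([196., 360.])]
```

```bash

python3 -m crank '[[[0,0.05,-0.4,0,0,0],[0,0,-0.4,0,0,0],[0,0,-0.4,0,0,0],[0,0,-0.4,0,0,0],[0,0,-0.3,0,0,0],[0,0,-0.2,0,0,0],[0,0,-0.2,0,0,0],[0,0,-0.2,0,0,0],[0,0,-0.1,0,0,0],[0,0,-0.1,0,0,0],[0,0,0,0,0,0],[0,0,0,0,0,0]]]'
```

```text
time: 10.8
ee_pos: [0.54, -0.1374, 0.0554]
tcp_rot: [-180.0, 0.0, 167.4]
wrist_force: [0.4, -0.2, -1.1]
opening: 0.0286
grasp_force: 39.5
```

```bash

python3 -m crank '[[[0,0,-0.1,0,0,0],[0,0,-0.1,0,0,0],[0,0,0,0,0,0],[0,0,0,0,0,0]]]'
python3 -m crank '[[[0,0,-0.05,0,0,0],[0,0,-0.05,0,0,0],[0,0,0,0,0,0],[0,0,0,0,0,0]]]'
```

```text
time: 11.13
ee_pos: [0.5399, -0.1374, 0.0511]
tcp_rot: [-180.0, -0.0, 167.4]
wrist_force: [-0.3, -0.2, -0.8]
opening: 0.0286
grasp_force: 39.5
time: 11.47
ee_pos: [0.5401, -0.1374, 0.0497]
tcp_rot: [-180.0, 0.0, 167.4]
wrist_force: [-1.2, -0.2, 4.0]
opening: 0.0288
grasp_force: 40.1
```

```bash

python3 -m crank '[[[0,0,0,0,0,0],[0,0,0,0,0,0],[0,0,0,0,0,0],[0,0,0,0,0,0],[0,0,0,0,0,0],[0,0,0,0,0,0]]]' 0.53
python3 -m crank '[[[0,0,0.2,0,0,0],[0,0,0.4,0,0,0],[0,0,0.7,0,0,0],[0,0,0.9,0,0,0],[0,0,0.9,0,0,0],[0,0,0.9,0,0,0],[0,0,0.9,0,0,0],[0,0,0.9,0,0,0],[0,0,0.6,0,0,0],[0,0,0.3,0,0,0],[0,0,0,0,0,0]]]'
```

```text
time: 11.97
ee_pos: [0.54, -0.1374, 0.0492]
tcp_rot: [-180.0, -0.0, 167.4]
wrist_force: [0.6, -0.1, 0.0]
opening: 0.0452
grasp_force: 0.0
time: 12.88
ee_pos: [0.5405, -0.1375, 0.1849]
tcp_rot: [-180.0, 0.1, 167.4]
wrist_force: [0.1, 0.5, -0.1]
opening: 0.0455
grasp_force: 0.0
```

```bash

python3 -m crank '[[[-0.1,0.5,0,0,0,0.2],[-0.3,0.97,0,0,0,0.7],[-0.3,0.97,0,0,0,0.7],[-0.3,0.97,0,0,0,0.7],[-0.3,0.97,0,0,0,0.7],[-0.3,0.97,0,0,0,0.7],[-0.3,0.97,0,0,0,0.7],[-0.3,0.97,0,0,0,0.7],[-0.3,0.97,0,0,0,0.7],[-0.3,0.97,0,0,0,0.7],[-0.3,0.97,0,0,0,0.7],[-0.3,0.97,0,0,0,0.7],[-0.3,0.97,0,0,0,0.7],[-0.3,0.97,0,0,0,0.7],[-0.3,0.97,0,0,0,0.7],[-0.3,0.97,0,0,0,0.7],[-0.3,0.97,0,0,0,0.7],[-0.3,0.97,0,0,0,0.7],[-0.3,0.97,0,0,0,0.7],[-0.07,0.38,0,0,0,0.22]]]' 0.8
python3 -m crank '[[[0,0,0,0,0,0],[0,0,0,0,0,0]]]'
python3 - <<'E'
from h import *
t=bot.camera("top"); s=bot.camera("scene")
for r in candles("top",t,lambda c:.039 if c[0]>340 else .015): print(r)
a=cv2.resize(t[140:260,200:460],None,fx=3,fy=3,interpolation=cv2.INTER_CUBIC);b=cv2.resize(s[150:230,100:360],None,fx=3,fy=3,interpolation=cv2.INTER_CUBIC)
cv2.imwrite("pics/m.png",np.vstack([a,b])[:,:,::-1])
E
```

```text
time: 14.55
ee_pos: [0.4269, 0.2313, 0.1819]
tcp_rot: [179.9, -0.0, -102.7]
wrist_force: [-0.1, 0.3, -0.6]
opening: 0.0682
grasp_force: 0.0
time: 14.72
ee_pos: [0.4281, 0.2293, 0.1825]
tcp_rot: [179.9, -0.1, -103.1]
wrist_force: [0.3, 0.6, 0.2]
opening: 0.0681
grasp_force: 0.0
(array([374.1, 203.3]), np.int32(452), array([ 543.8, -139.7]), array([ 28.9, 176. ]), np.float32(-13.33), array([ 537.6, -138.4]))
(array([393.7, 208.4]), np.int32(471), array([ 528.6, -200.2]), array([ 30.1, 175.7]), np.float32(-13.38), array([ 522.6, -199. ]))
(array([413.1, 214.1]), np.int32(475), array([ 512. , -260.2]), array([ 30.3, 176.9]), np.float32(-13.08), array([ 505.6, -259. ]))
```

View pics/m.png

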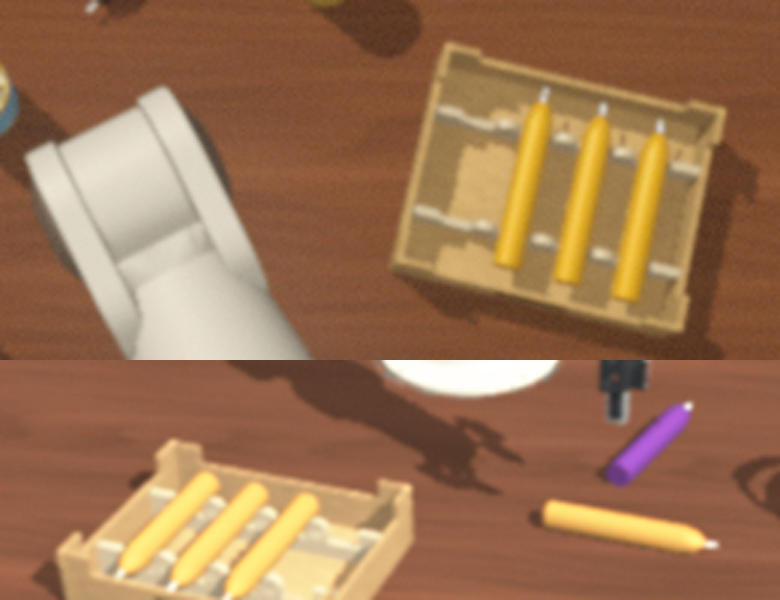

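```bash

python3 -m crank '[[[0.05,0,-0.4,0,0,0],[0,0,-0.8,0,0,0],[0,0,-0.8,0,0,0],[0,0,-0.8,0,0,0],[0,0,-0.8,0,0,0],[0,0,-0.8,0,0,0],[0,0,-0.8,0,0,0],[0,0,-0.6,0,0,0],[0,0,-0.4,0,0,0],[0,0,-0.4,0,0,0],[0,0,-0.4,0,0,0],[0,0,-0.3,0,0,0],[0,0,-0.3,0,0,0],[0,0,-0.2,0,0,0],[0,0,0,0,0,0],[0,0,0,0,0,0]]]'
python3 -m crank '[[[0,0,0,0,0,0],[0,0,0,0,0,0],[0,0,0,0,0,0],[0,0,0,0,0,0],[0,0,0,0,0,0],[0,0,0,0,0,0],[0,0,0,0,0,0],[0,0,0,0,0,0],[0,0,0,0,0,0],[0,0,0,0,0,0]]]' 0 40
```

```text
time: 16.15
ee_pos: [0.4296, 0.2294, 0.0273]
tcp_rot: [-180.0, 0.0, -103.1]
wrist_force: [-0.4, 0.5, 0.2]
opening: 0.0683
grasp_force: 0.0
time: 16.98
ee_pos: [0.4299, 0.2295, 0.0278]
tcp_rot: [-180.0, 0.0, -103.1]
wrist_force: [-0.9, 0.3, 5.4]
opening: 0.0282
grasp_force: 39.6
```

```bash

python3 -m crank '[[[0,0,0.2,0,0,0],[0,0,0.3,0,0,0],[0,0,0.5,0,0,0],[0,0,0.7,0,0,0],[0,0,0.7,0,0,0],[0,0,0.7,0,0,0],[0,0,0.7,0,0,0],[0,0,0.7,0,0,0],[0,0,0.7,0,0,0],[0,0,0.7,0,0,0],[0,0,0.7,0,0,0],[0,0,0.5,0,0,0],[0,0,0.3,0,0,0],[0,0,0.1,0,0,0],[0,0,0,0,0,0],[0,0,0,0,0,0]]]'
python3 -m crank '[[[0.11,-0.4,0,0,0,-0.3],[0.3,-0.7,0,0,0,-0.62],[0.33,-0.82,0,0,0,-0.7],[0.33,-0.82,0,0,0,-0.7],[0.33,-0.82,0,0,0,-0.7],[0.33,-0.82,0,0,0,-0.7],[0.33,-0.82,0,0,0,-0.7],[0.33,-0.82,0,0,0,-0.7],[0.33,-0.82,0,0,0,-0.7],[0.33,-0.82,0,0,0,-0.7],[0.33,-0.82,0,0,0,-0.7],[0.33,-0.82,0,0,0,-0.7],[0.33,-0.82,0,0,0,-0.7],[0.33,-0.82,0,0,0,-0.7],[0.33,-0.82,0,0,0,-0.7],[0.33,-0.82,0,0,0,-0.7],[0.33,-0.82,0,0,0,-0.7],[0.33,-0.82,0,0,0,-0.7],[0.33,-0.8,0,0,0,-0.6],[0.17,-0.3,0,0,0,-0.3]]]'
python3 -m crank '[[[0,0,-0.5,0,0,0],[0,0,-0.9,0,0,0],[0,0,-0.9,0,0,0],[0,0,-0.7,0,0,0],[0,0,-0.3,0,0,0],[0,0,0,0,0,0],[0,0,0,0,0,0]]]'
python3 - <<'E'
from h import *
s=bot.camera("scene")
a=cv2.resize(s[150:260,100:260],None,fx=5,fy=5,interpolation=cv2.INTER_CUBIC)
cv2.imwrite("pics/p2.png",a[:,:,::-1])
o=bot.get_obs();psi=np.radians(-12.7);p=o['ee_pos']+[.104*np.cos(psi),.104*np.sin(psi),-.0128]
print(o['ee_pos'],(proj("scene",p)-[100,150]+.5)*5)
E
```

```text
time: 18.32
ee_pos: [0.4294, 0.2293, 0.1767]
tcp_rot: [180.0, -0.0, -103.1]
wrist_force: [0.1, 0.2, -1.3]
opening: 0.0287
grasp_force: 39.6
time: 19.98
ee_pos: [0.5534, -0.0794, 0.1763]
tcp_rot: [-180.0, -0.1, 167.0]
wrist_force: [0.7, 0.8, -1.9]
opening: 0.0284
grasp_force: 39.6
time: 20.57
ee_pos: [0.553, -0.0768, 0.1112]
tcp_rot: [-180.0, -0.0, 167.4]
wrist_force: [1.3, -0.1, -1.5]
opening: 0.0282
grasp_force: 39.6
[ 0.55346515 -0.07689668  0.11183394] [461.7955843  336.72895464]
```

View pics/p2.png

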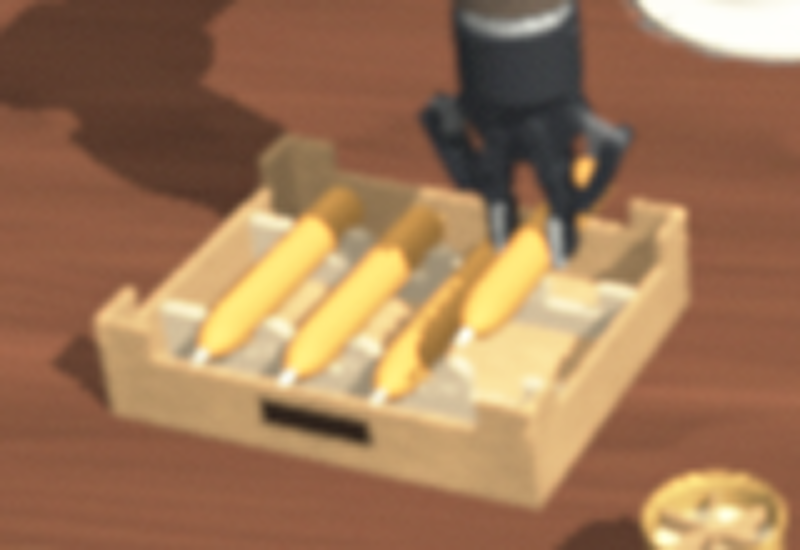

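```bash

python3 -m crank '[[[0,0,-0.4,0,0,0],[0,0,-0.4,0,0,0],[0,0,-0.4,0,0,0],[0,0,-0.4,0,0,0],[0,0,-0.3,0,0,0],[0,0,-0.2,0,0,0],[0,0,-0.2,0,0,0],[0,0,-0.2,0,0,0],[0,0,-0.1,0,0,0],[0,0,-0.1,0,0,0],[0,0,0,0,0,0],[0,0,0,0,0,0]]]'
python3 -m crank '[[[0,0,-0.1,0,0,0],[0,0,-0.1,0,0,0],[0,0,0,0,0,0],[0,0,0,0,0,0]]]'
```

```text
time: 21.62
ee_pos: [0.5534, -0.077, 0.0574]
tcp_rot: [180.0, 0.0, 167.4]
wrist_force: [-0.7, -0.3, -1.1]
opening: 0.0289
grasp_force: 39.6
time: 21.95
ee_pos: [0.5533, -0.077, 0.0532]
tcp_rot: [-180.0, -0.0, 167.4]
wrist_force: [-0.7, -0.2, -2.1]
opening: 0.0285
grasp_force: 39.6
```

```bash

python3 -m crank '[[[0,0,-0.05,0,0,0],[0,0,-0.05,0,0,0],[0,0,0,0,0,0],[0,0,0,0,0,0]]]'
python3 -m crank '[[[0,0,-0.05,0,0,0],[0,0,0,0,0,0],[0,0,0,0,0,0]]]'
```

```text
time: 22.28
ee_pos: [0.5535, -0.077, 0.0518]
tcp_rot: [180.0, 0.0, 167.4]
wrist_force: [-0.9, 0.7, 3.6]
opening: 0.0281
grasp_force: 40.2
time: 22.53
ee_pos: [0.5536, -0.077, 0.0517]
tcp_rot: [180.0, 0.1, 167.4]
wrist_force: [-4.4, 0.6, 11.6]
opening: 0.0282
grasp_force: 41.0
```

In contact with the notches; release, rise, and move aside to look.

```bash

python3 -m crank '[[[0,0,0,0,0,0],[0,0,0,0,0,0],[0,0,0,0,0,0],[0,0,0,0,0,0],[0,0,0,0,0,0],[0,0,0,0,0,0]]]' 0.53
python3 -m crank '[[[0,0,0.2,0,0,0],[0,0,0.4,0,0,0],[0,0,0.7,0,0,0],[0,0,0.9,0,0,0],[0,0,0.9,0,0,0],[0,0,0.9,0,0,0],[0,0,0.9,0,0,0],[0,0,0.9,0,0,0],[0,0,0.6,0,0,0],[0,0,0.3,0,0,0],[0,0,0,0,0,0]]]'
python3 -m crank '[[[-0.3,0.9,0,0,0,0],[-0.3,0.9,0,0,0,0],[-0.3,0.9,0,0,0,0],[-0.3,0.9,0,0,0,0],[-0.3,0.9,0,0,0,0],[-0.3,0.9,0,0,0,0],[-0.3,0.9,0,0,0,0],[-0.3,0.9,0,0,0,0],[-0.3,0.9,0,0,0,0],[-0.3,0.9,0,0,0,0],[-0.3,0.9,0,0,0,0],[-0.3,0.9,0,0,0,0],[-0.3,0.9,0,0,0,0],[0,0,0,0,0,0],[0,0,0,0,0,0]]]'
python3 - <<'E'
from h import *
t=bot.camera("top"); s=bot.camera("scene")
for r in candles("top",t,lambda c:.039): print(r)
a=cv2.resize(t[140:260,320:460],None,fx=4,fy=4,interpolation=cv2.INTER_CUBIC)[:300]
a=cv2.resize(t[150:250,320:460],None,fx=3,fy=3,interpolation=cv2.INTER_CUBIC);b=cv2.resize(s[165:265,110:250],None,fx=3,fy=3,interpolation=cv2.INTER_CUBIC)
cv2.imwrite("pics/f.png",np.vstack([a,b])[:,:,::-1])
E
```

```text
time: 23.03
ee_pos: [0.5533, -0.077, 0.0501]
tcp_rot: [180.0, -0.0, 167.4]
wrist_force: [0.3, 0.1, -0.5]
opening: 0.0453
grasp_force: 0.0
time: 23.95
ee_pos: [0.5539, -0.0771, 0.1859]
tcp_rot: [180.0, 0.1, 167.4]
wrist_force: [1.0, -0.6, -0.3]
opening: 0.0454
grasp_force: 0.0
time: 25.2
ee_pos: [0.4749, 0.1574, 0.1833]
tcp_rot: [-180.0, -0.1, 167.5]
wrist_force: [0.3, 0.4, 0.3]
opening: 0.045
grasp_force: 0.0
(array([354.7, 197.9]), np.int32(446), array([556.7, -78.6]), array([ 28.3, 176.3]), np.float32(-12.83), array([553.6, -78.1]))
(array([373.9, 203.4]), np.int32(457), array([ 544. , -139.1]), array([ 29.3, 176. ]), np.float32(-13.52), array([ 537.2, -137.8]))
(array([393.7, 208.1]), np.int32(474), array([ 529.5, -199.9]), array([ 30.1, 177.3]), np.float32(-13.23), array([ 523.3, -199.2]))
(array([413.1, 214.1]), np.int32(479), array([ 512. , -260.2]), array([ 30.3, 176.8]), np.float32(-13.4), array([ 505.5, -259. ]))
```

View pics/f.png

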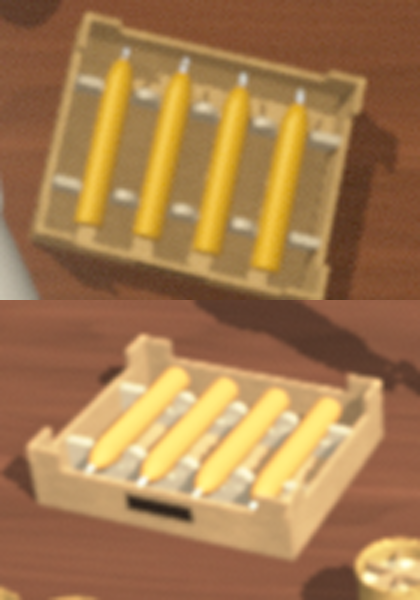

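All four candles lie parallel at even 62 mm spacing, seated in the notches, with their wicks towards +x (top view tips near (125,52) and (184,65) for the new pair).

```bash
python3 -c "
from workcell import bot;print(bot.job_done())"
```

```text
the job is handed in; nothing more can be done
None
```

I set both loose candles down in the two empty places and handed the job in at about 25 s. The last pictures show them in the notches, parallel to and evenly spaced with the packed ones, wicks the same way; no verdict came back.

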